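# Slide the pepper mill and the oil bottle home on the niche shelf

### The arm

A 6-joint arm with a two-finger parallel gripper is mounted at the origin on the work surface. World frame = base frame: x ahead of the robot, y to its left, z up, the work surface at z = 0. Lengths are in m, angles in rad, forces in N, time in s.
With the tool pointing down it reaches from about 0.25 to 0.775 m from the base axis. Payload 4 kg.
Tool frame: the origin (TCP) lies at the centre of the arm's flange, where the gripper is bolted on; the fingertips stand 199 mm ahead of it and the grasp point (between the pads) lies 180 mm ahead of it (robot.tcp_to_tips is the distance from the TCP to the fingertips, in m); z points along the fingers, y is the line along which they close (so a half turn about z gives the same grasp; the last joint's range is limited). The gripper opens to 94 mm and grips with 3 to 60 N. Pads are 16 mm wide; open, the fingers measure 119 mm over their backs; the gripper's body (75 mm by 177 mm) begins 78 mm behind the grasp point.
Start: joints at [1.208, 0.087, 1.371, -0, 1.684, -0.103], TCP at [0.141, 0.532, 0.405] pointing down, gripper open.
Joint ranges: [-3.1, 3.1], [-0.76, 2.03], [0.27, 2.55], [-1.08, 4.22], [0.17, 2.65], [-2.57, 2.57]. Speed limits (rad/s): [2.79, 2.79, 3.14, 3.14, 3.14, 3.14].

### API

Orientations are given as [roll, pitch, yaw] about the fixed x, y, z axes, in that order (R = Rz(yaw) Ry(pitch) Rx(roll)).
In Python, from bench import telemetry, snapshot, ticket, robot gives the robot as it stands.
- The arm moves only by the tool apply_moves, never from a script. Its argument "moves" is a list that holds one entry, the list of rows, each a list of 5 numbers: the shift along the tool's x, y, z in units of 50 mm (1.0 is 50 mm), then the turn about the tool's z in units of 10 degrees (1.0 is 10 degrees), then the closure, from 0 (fully open) to 1 (shut). A call has 1 to 10 rows; each row is the pose to reach, as a shift and turn from the pose commanded when the call began, along the tool's axes at that moment; what a row does not reach only later rows make up. A row lasts 1/8 s, in which the tool goes at most 62.5 mm and 10.7 degrees, less where a joint would pass 70% of its speed; a pose out of reach is approached as far as the arm can. A call with a gripper value outside its range is refused whole. The fingers move at their own pace and stop on an object; the grip force is fixed at half the most. Time passes only in rows, so rows that repeat a pose let the fingers close. It gives the time, the measured TCP pose, the force, the opening and the grip force at its end, in the units of the state.
- telemetry.get_obs(): the state, without advancing time (a new reading comes with each control period).
- snapshot(name): name is "scene" or "top"; returns a dict with "image" (400x640x3 uint8, red, green, blue), "fovy" (degrees; the focal length in pixels is half the picture's height over the tangent of half this angle, whatever the lens; pixels are square), "cx", "cy" (the principal point, pixels), "R" (3x3) and "t" (3): a world point X has camera coordinates R X + t. Camera axes: x right, y down, z forward; pixel columns grow to the right and rows downward; lengths in m; the calibration is good to about 2 mm. A picture is of the moment at which its call begins. There is no depth.
- ticket.close_job(): hands the job in; it is judged then, once.
The state is a dict: "time": time; "joint_positions": joint angles; "qvel": joint speeds; "joint_torque": joint torques, N m; "tool_pos": TCP position; "ee_rot": TCP orientation; "wrist_force": force on the tool from outside, world axes, zero at the start; "wrist_torque": the same for the moment, N m; "width": finger opening in m; "finger_force": force on a finger pad.
Only numpy, scipy, OpenCV 4.12 (cv2) and the standard library are available. Lean on these libraries where they do the work, as an engineer would, in place of code of your own. Each camera call takes 0.05 s, during which the arm holds its last target. There are 200 camera calls.

### The job

On the white ceramic shelf insert, push the tall wooden pepper mill until its whole foot stands on the round terracotta tile, and push the tall green oil bottle until its whole foot stands on the round green tile, in either order. Push them gently and low on the body so that they slide upright and never tip; do not pinch or lift anything. Leave everything else where it is.

Things in the scene. Friction and masses are not known exactly. Their poses are not given: they have to be found in the camera images.
- insert: Fixed white glazed ceramic shelf insert lying on the counter, a slab 380 (its x) by 660 (its y) mm, flat deck 20 mm above the counter. Origin at the centre of its underside, z up. Open at its front (-x); a lip rises 23 mm above the deck along its back edge (+x), 11 mm along its two sides (y = +-325). Its place and yaw vary a little.
- mill: Loose turned-wood pepper mill, 215 mm tall, round about its z axis, about 0.36 kg (varies). Foot: upright cylinder 56 mm across, from 0 to 40 mm above the deck; above it a waist 32 mm across (78 to 115 mm up) and a head 44 mm across (140 to 170 mm up). Origin at the centre of its underside, z up. Stands free on the front part of the insert; it slides when pushed below about 35 mm above the deck and tends to tip when pushed much higher.
- bottle: Loose long-necked green glass oil bottle with cork and steel pourer, 252 mm tall, round about its z axis, about 0.40 kg (varies). Body: upright cylinder 60 mm across from 0 to 42 mm above the deck, then sloping shoulders to a long neck 27 to 32 mm across from 80 mm up. Origin at the centre of its underside, z up. Stands free on the front part of the insert; it slides when pushed below about 35 mm above the deck and tends to tip when pushed much higher.
- mill_tile: The mill's place: round terracotta (reddish brown) tile, 96 mm across, inlaid flush in the insert's deck (no step to slide over). Origin at its centre, at deck height. It and the green tile lie side by side in the rear half of the insert, left and right, either way round.
- bottle_tile: The bottle's place: round green tile, 96 mm across, inlaid flush in the deck like the other. Origin at its centre, at deck height.
- canister: Bystander: domed steel canister with a black release button on top, 86 mm across, 134 mm tall, standing near the insert's back edge between the tiles. Origin at the centre of its underside.
- cazuela: Bystander: small clay cazuela (open dish) 110 mm across, 36 mm tall, two ear handles (134 mm over them), towards one end of the insert. Origin at the centre of its underside.
- bowl_big: Bystander: glass prep bowl 100 mm across, 40 mm tall, towards the other end of the insert. Origin at the centre of its underside.
- bowl_small: Bystander: smaller glass prep bowl, 74 mm across, 46 mm tall, standing inside the large one. Origin at the centre of its underside.
- dipper: Bystander: olive wood honey dipper lying on the deck near the back edge, 177 mm long, 28 mm thick at the head. Origin under the middle of its handle, x axis along it towards the head.
- spice_jar: Bystander: small amber spice jar with steel lid, 44 mm across, 75 mm tall, near the back edge. Origin at the centre of its underside.

How it is judged:
By the outcome, as a careful person would: the job done as asked, in the order asked, and still so for the second after the job is handed in, with the robot touching nothing.
It also fails if it takes over 72 s, if anything falls off the work surface, if the arm or the gripper's body presses on something with over 40 N, if the wrist force passes 120 N, or if a joint passes its speed limit or range.

## Working session

There is one attempt and no reset: what is moved stays moved. The work goes in short steps, Python scripts to look and compute and a tool call to move; the robot and the scene stay as the last step left them, time stands still between calls to the robot, and variables do not carry over. Pictures are saved under pics/ and viewed, at most 10 in all, crops included, and the job is handed in when it is done.

Besides the shell and the picture viewer there is one more tool, called after "Request:" in YAML: its name, and indented under it one key for each argument. apply_moves: Moves the arm, as the interface text tells. Its arguments: {"type":"object","properties":{"moves":{"type":"array","items":{"type":"array","items":{"type":"array","items":{"type":"number"}}}}},"required":["moves"]}

```bash
mkdir -p pics; python3 - <<'E'
from bench import telemetry, snapshot, robot
import cv2, pickle
o=telemetry.get_obs(); print(o['time'],o['tool_pos'],o['ee_rot'],o['width'],o['wrist_force'])
d={}
for n in ("scene","top"):
    s=snapshot(n); d[n]=s
    cv2.imwrite(f"pics/{n}0.png",s['image'][...,::-1]); print(n,s['fovy'],s['cx'],s['cy'],s['R'],s['t'])
pickle.dump(d,open('s0.pkl','wb'))
E
```

```text
0.0 [0.14124436 0.53144526 0.40349614] [-3.13941354e+00 -2.26245517e-04  2.88182334e+00] 0.0941644719755603 [ 0.36992883  0.0329832  -0.6617606 ]
scene 50.767816090334996 319.318069439349 202.37474977844894 [[-0.61150507  0.79116324  0.01105785]
 [ 0.61240881  0.48209916 -0.62652681]
 [-0.50101596 -0.3763524  -0.77932142]] [ 0.38397894 -0.33021692  1.1327598 ]
top 43.630806852549966 319.7021726859845 198.94239306349482 [[-0.01124284 -0.99992566  0.00471907]
 [-0.99334523  0.01062761 -0.11468351]
 [ 0.11462483 -0.00597703 -0.99339087]] [-0.00881449  0.61454403  0.94952464]
```

View pics/top0.png

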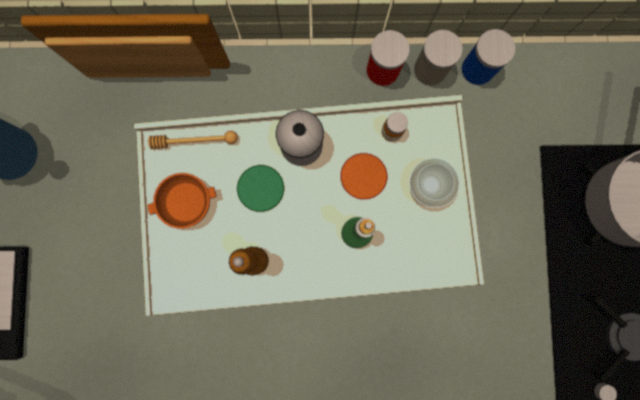

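View pics/scene0.png

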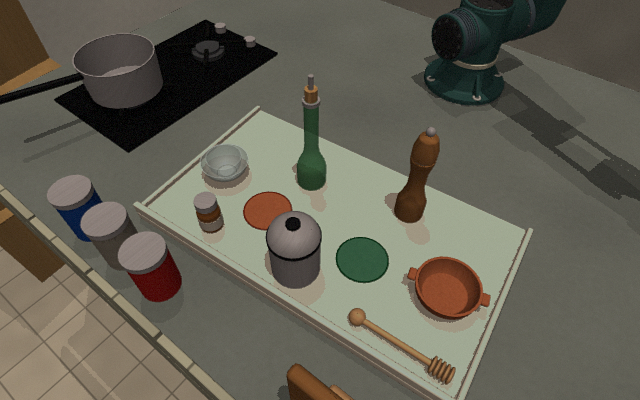

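The top view shows the mill at about (248,262) and the bottle at about (357,232). The green tile is at (261,188) and the terracotta tile at (364,176), so the two pushes cross over. Next I'll locate everything and check the robot's description.

```bash
cat > h.py <<'E'
import numpy as np, cv2
def f(s): return s['image'].shape[0]/2/np.tan(np.radians(s['fovy'])/2)
def ray(s,u,v):
    R=np.array(s['R']);t=np.array(s['t'])
    d=R.T@np.array([(u-s['cx'])/f(s),(v-s['cy'])/f(s),1]); return -R.T@t,d
def plane(s,u,v,z):
    c,d=ray(s,u,v); return c+d*(z-c[2])/d[2]
def tri(s1,p1,s2,p2):
    c1,d1=ray(s1,*p1);c2,d2=ray(s2,*p2)
    k=np.linalg.lstsq(np.c_[d1,-d2],c2-c1,rcond=None)[0]
    a,b=c1+k[0]*d1,c2+k[1]*d2; return (a+b)/2,np.linalg.norm(a-b)
def proj(s,X):
    c=np.array(s['R'])@X+s['t']; return c[0]/c[2]*f(s)+s['cx'],c[1]/c[2]*f(s)+s['cy']
def blobs(s,lo,hi,amin=60):
    m=cv2.inRange(cv2.cvtColor(s['image'],cv2.COLOR_RGB2HSV),lo,hi)
    n,l,st,c=cv2.connectedComponentsWithStats(m)
    return [(st[i],c[i]) for i in range(1,n) if st[i][4]>=amin],l
E
python3 - <<'E'
import pickle; from h import *
from bench import robot
print([ (a,getattr(robot,a)) for a in dir(robot) if a[0]!='_'])
d=pickle.load(open('s0.pkl','rb')); T,S=d['top'],d['scene']
for nm,lo,hi in (('green',(55,80,30),(90,255,255)),('red',(3,150,80),(14,255,255))):
  for s,k in ((T,'top'),(S,'scene')):
    for st,c in blobs(s,lo,hi,150)[0]: print(nm,k,st,c.round(1),plane(s,*c,.02).round(4))
for n,ps in dict(insFL=(148,314),insFR=(482,285),insBL=(138,126),insBR=(461,98),canister=(300,130)).items(): print(n,plane(T,*ps,.03).round(4))
for z,n,p,q in ((.23,'milltop',(238,262),(432,131)),(.27,'bottletop',(370,227),(311,77))):
  print(n,plane(T,*p,z),plane(S,*q,z),tri(T,p,S,q))
a=cv2.resize(T['image'][180:300,210:400],None,fx=4,fy=4,interpolation=2); b=cv2.resize(S['image'][60:240,270:470],None,fx=3.0,fy=3.0,interpolation=2)
cv2.imwrite('pics/a.png',a[...,::-1]);
E
```

```text
[('IKError', <class 'bench.IKError'>), ('tcp_to_tips', 0.1992)]
green top [ 238  166   46   45 1638] [260.1 188. ] [0.6395 0.1036 0.02  ]
green top [343 218  27  29 366] [352.5 234.7] [ 0.5441 -0.08    0.02  ]
green scene [ 460    0   70   64 1521] [496.1  23.7] [-0.2974 -0.0368  0.02  ]
green scene [533   0  33  29 282] [548.2  11.3] [-0.4748  0.0617  0.02  ]
green scene [ 425   58   79   47 1835] [463.4  84.2] [0.0469 0.02   0.02  ]
green scene [ 297  108   28   82 1494] [310.8 154.4] [ 0.4909 -0.1298  0.02  ]
green scene [ 336  237   52   46 1863] [361.6 259.4] [0.6424 0.1067 0.02  ]
red top [ 341  154   46   45 1616] [363.4 175.8] [ 0.6621 -0.1042  0.02  ]
red top [ 148  174   68   54 2512] [181.4 200.4] [0.6162 0.2608 0.02  ]
red scene [419 132  20  27 276] [428.9 143.2] [0.2986 0.0562 0.02  ]
red scene [ 243  192   49   38 1217] [264.8 208.6] [ 0.664  -0.1072  0.02  ]
red scene [ 408  257   82   60 3059] [447.  286.1] [0.596  0.2522 0.02  ]
red scene [287 364  54  36 810] [310.  383.8] [0.8654 0.166  0.02  ]
insFL [0.3953 0.3179 0.03  ]
insFR [ 0.4431 -0.3296  0.03  ]
insBL [0.7667 0.3484 0.03  ]
insBR [ 0.8184 -0.305   0.03  ]
canister [0.7552 0.0225 0.03  ]
milltop [0.49459925 0.11378326 0.23      ] [0.49839574 0.11931394 0.23      ] (array([0.49385071, 0.116106  , 0.22517402]), np.float64(0.003392879960945961))
bottletop [ 0.54446807 -0.08858946  0.27      ] [ 0.55015171 -0.080775    0.27      ] (array([ 0.5438978 , -0.08785613,  0.26386245]), np.float64(0.0033060886218092642))
```

View pics/a.png

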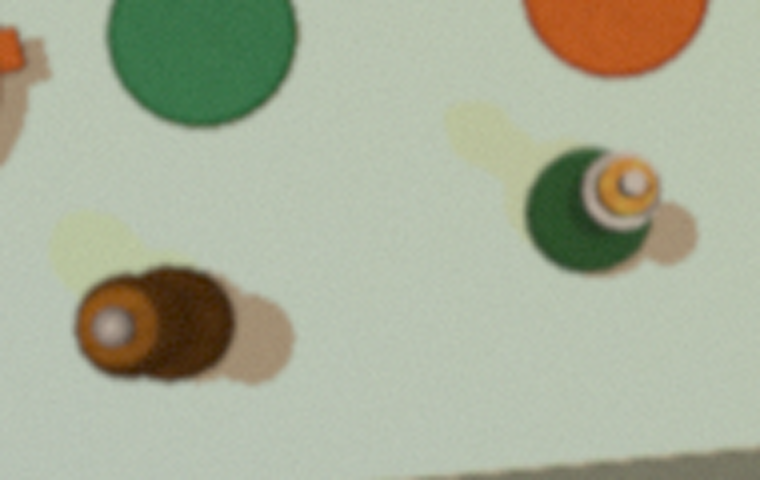

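The foot and tip of each object are clearly visible. The mill stands at about (0.495, 0.115) and the bottle at about (0.545, -0.088).

The gripper body starts only 97 mm above the tips and sticks out 29 mm past the fingers. With the tool vertical it would therefore hit the tall mill and bottle before the fingertips reach their feet. First I'll see, in free space, what the arm does at the edge of its reach.

Request:
apply_moves:
  moves:
    - [[0,0,-1,0,1],[0,0,-2,0,1],[0,1,-2,0,1],[0,2,-2,0,1],[0,3,-2,0,1],[0,4,-2,0,1],[0,5,-2,0,1],[0,6,-2,0,1],[0,6,-2,0,1],[0,6,-2,0,1]]

```text
time: 1.35
tool_pos: [0.2067, 0.7781, 0.4844]
ee_rot: [3.104, 0.0, 2.882]
wrist_force: [0.1, -0.5, 1.2]
width: 0.0007
finger_force: 0.0
```

At the reach limit the arm lets the tool tilt a little. I'll check whether that tilt carries over into the next call.

Request:
apply_moves:
  moves:
    - [[0,1,0,0,1],[0,2,0,0,1],[0,3,0,0,1],[0,3,0,0,1],[0,3,0,0,1]]

```text
time: 1.98
tool_pos: [0.2154, 0.8106, 0.4372]
ee_rot: [3.059, 0.0, 2.882]
wrist_force: [0.1, 0.1, -0.6]
width: 0.0004
finger_force: 0.0
```

Request:
apply_moves:
  moves:
    - [[0,-1,0,0,1],[0,-2,0,0,1],[0,-2,0,0,1],[0,-2,0,0,1]]

```text
time: 2.48
tool_pos: [0.1898, 0.7141, 0.4311]
ee_rot: [3.056, 0.0, 2.882]
wrist_force: [-0.3, -0.1, 1.7]
width: 0.0005
finger_force: 0.0
```

The tilt does persist: the fingers now lean outward by about 5°. So I can build up the lean I need by straining against the reach limit in each push direction. I'll do that at azimuth 63°, for the bottle.

Request:
apply_moves:
  moves:
    - [[-1.1,0,0,0,1],[-2.2,0,0,0,1],[-3.0,1,-1,0,1],[-3.2,2,-1,0,1],[-3.4,3,-1,0,1],[-3.6,4,-1,0,1],[-3.8,5,-1,0,1],[-4,6,-1,0,1],[-4.2,8,-1,0,1],[-4.2,8,-1,0,1]]

```text
time: 3.72
tool_pos: [0.3695, 0.772, 0.4179]
ee_rot: [3.013, 0.009, 2.881]
wrist_force: [0.5, -0.0, -0.7]
width: 0.0005
finger_force: 0.0
```

Request:
apply_moves:
  moves:
    - [[-0.2,1.2,0,0,1],[-0.4,2.4,0,0,1],[-0.6,3.6,0,0,1],[-0.8,4.8,0,0,1],[-1,6,0,0,1],[-1.2,7,0,0,1],[-1.5,8,0,0,1],[-1.6,9,0,0,1],[-2,10,0,0,1],[-2,12,0,0,1]]

```text
time: 4.97
tool_pos: [0.3841, 0.8083, 0.3474]
ee_rot: [2.966, 0.017, 2.879]
wrist_force: [-0.5, 0.1, -0.0]
width: 0.0005
finger_force: 0.0
```

```bash
python3 -c "
from bench import telemetry
o=telemetry.get_obs();print(o['joint_positions'],o['tool_pos'],o['ee_rot'])"
```

```text
[ 1.05940238  0.94146374  0.27379858  0.02703647  1.75144804 -0.24333775] [0.38411155 0.80834098 0.34738327] [2.9656275  0.01734205 2.87919632]
```

Request:
apply_moves:
  moves:
    - [[0,1,-0.8,0,1],[-0.1,2,-1.6,0,1],[-0.2,3,-2.4,0,1],[-0.3,4,-3.2,0,1],[-0.4,5,-4,0,1],[-0.5,6,-5,0,1],[-0.6,7,-6,0,1],[-0.8,8,-7,0,1],[-1,9,-8,0,1],[-1,10,-8,0,1]]

```text
time: 6.22
tool_pos: [0.3423, 0.7619, 0.4845]
ee_rot: [2.918, 0.025, 2.878]
wrist_force: [1.2, -0.5, 0.1]
width: 0.0003
finger_force: 0.0
```

Request:
apply_moves:
  moves:
    - [[-0.1,1.2,0,0,1],[-0.2,2.4,0,0,1],[-0.3,3.6,0,0,1],[-0.4,4.8,0,0,1],[-0.5,6,0,0,1],[-0.6,7,0,0,1],[-0.8,8,0,0,1],[-1,9,0,0,1],[-1,10,0,0,1],[-1,12,0,0,1]]

```text
time: 7.48
tool_pos: [0.343, 0.8082, 0.4202]
ee_rot: [2.872, 0.031, 2.876]
wrist_force: [0.0, -0.2, 0.4]
width: 0.0002
finger_force: 0.0
```

Each call adds about 2.6° however many rows it has, so short calls are cheaper.

Request:
apply_moves:
  moves:
    - [[-0.1,1.2,-0.8,0,1],[-0.2,2.4,-1.6,0,1],[-0.3,3.6,-2,0,1]]

```text
time: 7.85
tool_pos: [0.3311, 0.7955, 0.4682]
ee_rot: [2.819, 0.038, 2.875]
wrist_force: [0.5, 0.2, 1.4]
width: 0.0
finger_force: 0.0
```

Request:
apply_moves:
  moves:
    - [[-0.1,1.2,0,0,1],[-0.2,2.4,0,0,1],[-0.3,3.6,0,0,1]]

```text
time: 8.22
tool_pos: [0.3326, 0.8132, 0.4512]
ee_rot: [2.775, 0.043, 2.873]
wrist_force: [0.2, -0.1, 0.8]
width: 0.0005
finger_force: 0.0
```

Request:
apply_moves:
  moves:
    - [[-0.1,1.2,-0.4,0,1],[-0.2,2.4,-0.8,0,1],[-0.3,3.6,-1.2,0,1]]

```text
time: 8.6
tool_pos: [0.3258, 0.8093, 0.4781]
ee_rot: [2.724, 0.049, 2.87]
wrist_force: [-0.0, 0.2, -1.1]
width: 0.0004
finger_force: 0.0
```

```bash
cat >> h.py <<'E'
from scipy.spatial.transform import Rotation as Ro
def tool(o):
    R=Ro.from_euler('xyz',o['ee_rot']).as_matrix(); return R,np.array(o['tool_pos'])
def info(o):
    R,p=tool(o); z=R[:,2]
    print('t',round(o['time'],2),'tcp',p.round(4),'tip',(p+R[:,2]*.1992).round(4),'tilt',np.degrees(np.arccos(-z[2])).round(1),'az',np.degrees(np.arctan2(z[1],z[0])).round(1),'xaz',np.degrees(np.arctan2(R[1,0],R[0,0])).round(1),'q',np.round(o['joint_positions'],2),'F',np.round(o['wrist_force'],1),'w',round(o['width'],3))
    return R,p
E
python3 -c "
from bench import telemetry
from h import *
info(telemetry.get_obs())"
```

```text
t 8.6 tcp [0.3258 0.8093 0.4781] tip [0.356  0.8847 0.2962] tilt 24.1 az 68.2 xaz 164.5 q [ 1.12  0.8   0.27  0.03  1.65 -0.18] F [-0.   0.2 -1.1] w 0.0
```

```bash
cat >> h.py <<'E'
def want(o,tip,yawx=None):
    R,p=tool(o); cur=p+R[:,2]*.1992
    print('units',(R.T@(np.array(tip)-cur)/.05).round(2))
E
python3 -c "
from bench import telemetry
from h import *
import pickle
d=pickle.load(open('s0.pkl','rb'));T=d['top']
m=plane(T,254,260.75,.06);b=plane(T,357.5,232.5,.06);print('mill',m,'bottle',b,'can',plane(T,300,127,.1))
o=telemetry.get_obs()
want(o,[.36,.40,.33]);want(o,[.40,-.16,.33])"
```

```text
mill [0.49510568 0.11030878 0.06      ] bottle [ 0.54636609 -0.08677926  0.06      ] can [0.74289306 0.02018448 0.1       ]
units [-2.71 -8.3  -4.27]
units [ -6.47 -18.04  -8.39]
```

Request:
apply_moves:
  moves:
    - [[-0.3,-1,-0.6,1,0.7],[-0.6,-2,-1.1,2,0.7],[-0.9,-3,-1.6,3,0.7],[-1.2,-4,-2.1,4,0.7],[-1.5,-5,-2.6,5,0.7],[-1.8,-6,-3.1,6,0.7],[-2.1,-7,-3.6,7,0.7],[-2.5,-8,-4.1,8,0.7],[-2.8,-9,-4.6,9,0.7],[-3.2,-10,-5,9.9,0.7]]

```text
time: 9.85
tool_pos: [0.3279, 0.2276, 0.5128]
ee_rot: [-3.126, -0.42, 1.146]
wrist_force: [1.1, -0.7, -0.1]
width: 0.0285
finger_force: 0.0
```

```bash
python3 -c "
from bench import telemetry
from h import *
o=telemetry.get_obs();info(o)
want(o,[.47,-.16,.33]);want(o,[.505,-.17,.33])"
```

```text
t 9.85 tcp [0.3279 0.2276 0.5128] tip [0.3586 0.3029 0.3309] tilt 24.1 az 67.8 xaz 65.6 q [ 0.35 -0.36  1.58  0.31  1.63  0.83] F [ 1.1 -0.7 -0.1] w 0.029
units [-6.87  5.8  -3.14]
units [-6.77  6.52 -3.11]
```

Request:
apply_moves:
  moves:
    - [[-0.8,0.8,-0.4,0,0.7],[-1.6,1.6,-0.8,0,0.7],[-2.4,2.4,-1.1,0,0.7],[-3.2,3.1,-1.5,0,0.7],[-4,3.9,-1.9,0,0.7],[-4.8,4.7,-2.2,0,0.7],[-5.6,5.4,-2.6,0,0.7],[-6.3,6.1,-2.9,0,0.7],[-6.8,6.5,-3.1,0,0.7],[-6.8,6.5,-3.1,0,0.7]]

```text
time: 11.1
tool_pos: [0.4762, -0.2455, 0.5094]
ee_rot: [-3.124, -0.417, 1.146]
wrist_force: [-0.4, -0.4, 0.5]
width: 0.0282
finger_force: 0.0
```

```bash
python3 -c "
from bench import telemetry,snapshot
from h import *
o=telemetry.get_obs();R,p=info(o)
b=np.array([.5464,-.0868]);d=np.array([.641,.105])-b;d/=np.linalg.norm(d)
for k in (.08,.06): want(o,[*(b-d*k),.035])
s=snapshot('scene');cv2.imwrite('pics/s1.png',s['image'][...,::-1])"
```

```text
t 11.1 tcp [ 0.4762 -0.2455  0.5094] tip [ 0.5062 -0.1705  0.3273] tilt 23.9 az 68.1 xaz 65.6 q [-0.69  0.08  1.2   0.43  1.96 -0.12] F [-0.4 -0.4  0.5] w 0.028
units [-2.13  0.08  5.45]
units [-1.77  0.1   5.61]
```

View pics/s1.png

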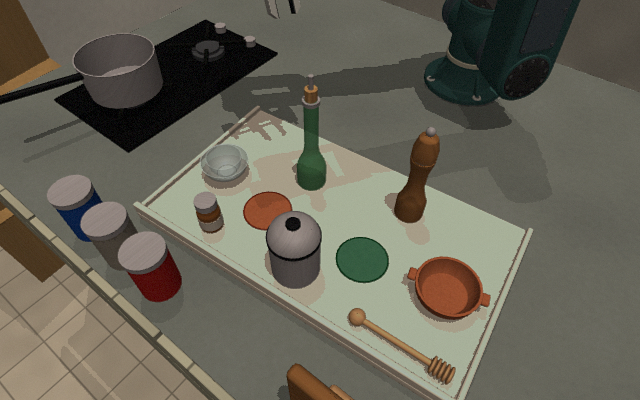

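The scene is unchanged and the gripper is just entering the picture at the top (270,5). Next I'll lower it behind the bottle.

Request:
apply_moves:
  moves:
    - [[-0.4,0,1.1,0,0.7],[-0.8,0,2.2,0,0.7],[-1.3,0,3.3,0,0.7],[-1.7,0.1,4.4,0,0.7],[-2.0,0.1,5.1,0,0.7],[-2.13,0.08,5.45,0,0.7],[-2.13,0.08,5.45,0,0.7]]

```text
time: 12.02
tool_pos: [0.4808, -0.2304, 0.2176]
ee_rot: [-3.124, -0.418, 1.15]
wrist_force: [0.4, -0.3, 0.6]
width: 0.0283
finger_force: 0.0
```

```bash
python3 -c "
from bench import telemetry,snapshot
from h import *
o=telemetry.get_obs();R,p=info(o)
b=np.array([.5464,-.0868]);g=np.array([.641,.105]);d=g-b;d/=np.linalg.norm(d)
print(np.degrees(np.arctan2(d[1],d[0])))
for k in (.06,): want(o,[*(b-d*k),.037])
for k in (.034,): want(o,[*(g-d*k),.037])
s=snapshot('scene');cv2.imwrite('pics/s2.png',s['image'][...,::-1])
s=snapshot('top');cv2.imwrite('pics/t2.png',s['image'][100:330,130:490,::-1])"
```

```text
t 12.03 tcp [ 0.4808 -0.2304  0.2176] tip [ 0.5107 -0.1552  0.0356] tilt 24.0 az 68.4 xaz 65.9 q [-0.67  0.19  1.66  0.4   1.42 -0.34] F [ 0.4 -0.3  0.6] w 0.028
63.74646609360462
units [0.32 0.05 0.11]
units [4.7  0.26 2.05]
```

View pics/s2.png

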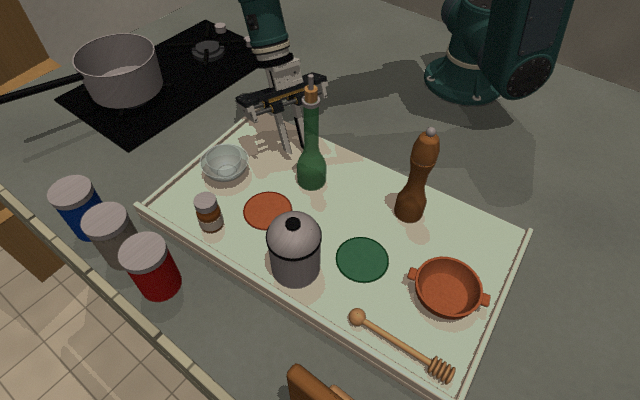

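The closed-up fingers sit low, at about (290,140), just behind the bottle. The gripper body leans clear of the neck. I'll start the push gently.

Request:
apply_moves:
  moves:
    - [[0.24,0.01,0.1,0,0.7],[0.45,0.02,0.2,0,0.7],[0.6,0.03,0.27,0,0.7],[0.7,0.04,0.31,0,0.7],[0.8,0.04,0.35,0,0.7],[0.9,0.05,0.39,0,0.7],[1.0,0.06,0.44,0,0.7],[1.12,0.06,0.49,0,0.7],[1.25,0.07,0.55,0,0.7],[1.4,0.08,0.61,0,0.7]]

```text
time: 13.38
tool_pos: [0.5155, -0.1626, 0.2178]
ee_rot: [-3.124, -0.417, 1.149]
wrist_force: [-1.0, -2.0, -0.6]
width: 0.0283
finger_force: 1.0
```

```bash
python3 -c "
from bench import telemetry,snapshot
from h import *
o=telemetry.get_obs();R,p=info(o)
s=snapshot('top');t=snapshot('scene');
a=cv2.resize(s['image'][130:290,200:420],(550,400));b=t['image'][60:260,240:460];b=cv2.resize(b,(440,400))
cv2.imwrite('pics/c3.png',np.hstack([a,b])[:,:800,::-1])"
```

```text
t 13.38 tcp [ 0.5155 -0.1626  0.2178] tip [ 0.5454 -0.0875  0.0357] tilt 23.9 az 68.3 xaz 65.8 q [-0.52  0.19  1.67  0.42  1.37 -0.21] F [-1.  -2.  -0.6] w 0.028
```

View pics/c3.png

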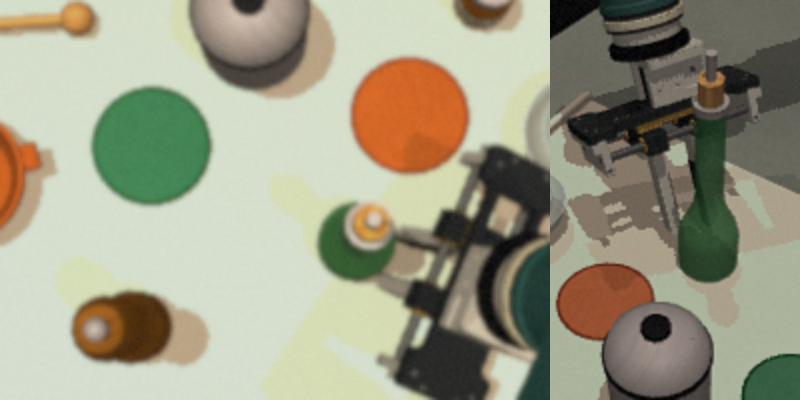

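The bottle is sliding upright at about 2 N, centred between the fingers. The terracotta tile is at (410,115) in the crop and the green tile at (152,145). I'll work out the remaining distance.

```bash
python3 -c "
from bench import telemetry
from h import *
o=telemetry.get_obs();R,p=info(o)
g=np.array([.637,.105]);d=np.array([np.cos(1.13),np.sin(1.13)])
want(o,[*(g-d*.034),.042])"
```

```text
t 13.47 tcp [ 0.5157 -0.162   0.2179] tip [ 0.5456 -0.0867  0.0359] tilt 24.0 az 68.3 xaz 65.9 q [-0.52  0.19  1.67  0.42  1.37 -0.21] F [ 0.2  0.7 -0.2] w 0.028
units [3.31 0.11 1.34]
```

Request:
apply_moves:
  moves:
    - [[0.12,0.0,0.03,0,0.7],[0.28,0.01,0.08,0,0.7],[0.46,0.02,0.15,0,0.7],[0.65,0.02,0.23,0,0.7],[0.84,0.03,0.31,0,0.7],[1.03,0.03,0.39,0,0.7],[1.22,0.04,0.47,0,0.7],[1.38,0.05,0.54,0,0.7],[1.5,0.05,0.6,0,0.7],[1.58,0.05,0.64,0,0.7]]

```text
time: 14.72
tool_pos: [0.5523, -0.0858, 0.221]
ee_rot: [-3.125, -0.417, 1.149]
wrist_force: [-0.9, -1.8, 0.4]
width: 0.0283
finger_force: 1.4
```

```bash
cat >> h.py <<'E'
def look(lo,hi,amin=100):
    from bench import snapshot
    s=snapshot('top')
    for st,c in blobs(s,lo,hi,amin)[0]: print(st,c.round(1))
    return s
E
python3 -c "
from bench import telemetry
from h import *
o=telemetry.get_obs();R,p=info(o)
s=look((55,80,20),(95,255,255))
g=np.array([.637,.105]);d=np.array([np.cos(1.13),np.sin(1.13)])
want(o,[*(g-d*.034),.042]);want(o,[*(g-d*.04),.042])
cv2.imwrite('pics/c4.png',cv2.resize(s['image'][130:290,200:420],(550,400))[...,::-1])"
```

```text
t 14.72 tcp [ 0.5523 -0.0858  0.221 ] tip [ 0.5824 -0.0108  0.0389] tilt 23.9 az 68.1 xaz 65.9 q [-0.37  0.21  1.64  0.43  1.31 -0.06] F [-0.9 -1.8  0.4] w 0.028
[ 238  166   46   45 1639] [260.1 188. ]
[  330   187   143   213 18333] [400.2 301.5]
[288 196  29  27 391] [303.3 211.9]
units [1.74 0.05 0.7 ]
units [1.64 0.04 0.66]
```

View pics/c4.png

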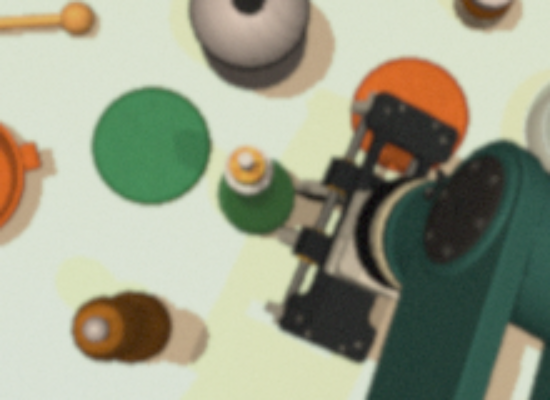

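On track: the bottle is at about (257,198) in the crop and heading for the tile at (152,145). I'll finish the push, slowing towards the end.

Request:
apply_moves:
  moves:
    - [[0.12,0.0,0.05,0,0.7],[0.3,0.01,0.12,0,0.7],[0.5,0.01,0.2,0,0.7],[0.7,0.02,0.28,0,0.7],[0.9,0.02,0.36,0,0.7],[1.1,0.03,0.44,0,0.7],[1.28,0.03,0.51,0,0.7],[1.43,0.04,0.57,0,0.7],[1.54,0.04,0.62,0,0.7],[1.6,0.04,0.65,0,0.7]]

```text
time: 16.02
tool_pos: [0.5888, -0.0077, 0.2235]
ee_rot: [-3.125, -0.417, 1.149]
wrist_force: [-1.5, -1.9, -0.2]
width: 0.0283
finger_force: 1.2
```

```bash
python3 -c "
from bench import telemetry
from h import *
o=telemetry.get_obs();R,p=info(o)
s=look((55,80,20),(95,255,255))
g=np.array([.637,.105]);d=np.array([np.cos(1.13),np.sin(1.13)])
want(o,[*(g-d*.034),.042])
cv2.imwrite('pics/c5.png',cv2.resize(s['image'][100:260,200:420],(550,400))[...,::-1])"
```

```text
t 16.02 tcp [ 0.5888 -0.0077  0.2235] tip [0.6189 0.0674 0.0414] tilt 23.9 az 68.2 xaz 65.8 q [-0.21  0.25  1.58  0.43  1.27  0.08] F [-1.5 -1.9 -0.2] w 0.028
[  282   162   130   238 18904] [345.9 287.6]
[ 238  166   45   45 1251] [261.2 190.1]
units [0.15 0.01 0.05]
```

View pics/c5.png

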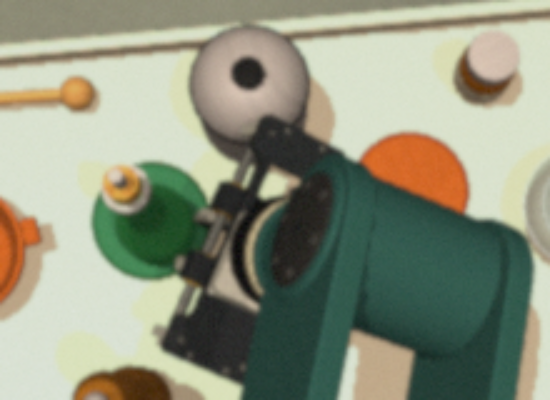

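The bottle's foot is nearly centred, and the canister at (250,75) hasn't moved. One more small nudge, then I'll back straight out.

Request:
apply_moves:
  moves:
    - [[0.06,0,0.03,0,0.7],[0.13,0,0.06,0,0.7],[0.19,0.01,0.08,0,0.7],[0.19,0.01,0.08,0,0.7],[-0.1,0,-0.05,0,0.7],[-0.5,0,-0.22,0,0.7],[-1.0,-0.02,-0.45,0,0.7],[-1.6,-0.04,-0.7,0,0.7],[-2.2,-0.05,-0.97,0,0.7],[-2.2,-0.05,-0.97,0,0.7]]

```text
time: 17.32
tool_pos: [0.5372, -0.1191, 0.2235]
ee_rot: [-3.126, -0.418, 1.145]
wrist_force: [0.5, 1.2, -0.6]
width: 0.0284
finger_force: 0.0
```

```bash
python3 -c "
from bench import telemetry
from h import *
o=telemetry.get_obs();R,p=info(o)
s=look((55,80,20),(95,255,255))
cv2.imwrite('pics/c6.png',cv2.resize(s['image'][100:310,140:420],(800,600))[...,::-1])
tip=p+R[:,2]*.1992
want(o,[tip[0],tip[1],.34])"
```

```text
t 17.32 tcp [ 0.5372 -0.1191  0.2235] tip [ 0.5677 -0.0442  0.0415] tilt 24.0 az 67.9 xaz 65.6 q [-0.43  0.19  1.65  0.43  1.34 -0.12] F [ 0.5  1.2 -0.6] w 0.028
[ 238  166   46   45 1459] [261.5 189.4]
[  351   197   149   203 18313] [424.2 307.3]
units [ 2.42 -0.09 -5.46]
```

View pics/c6.png

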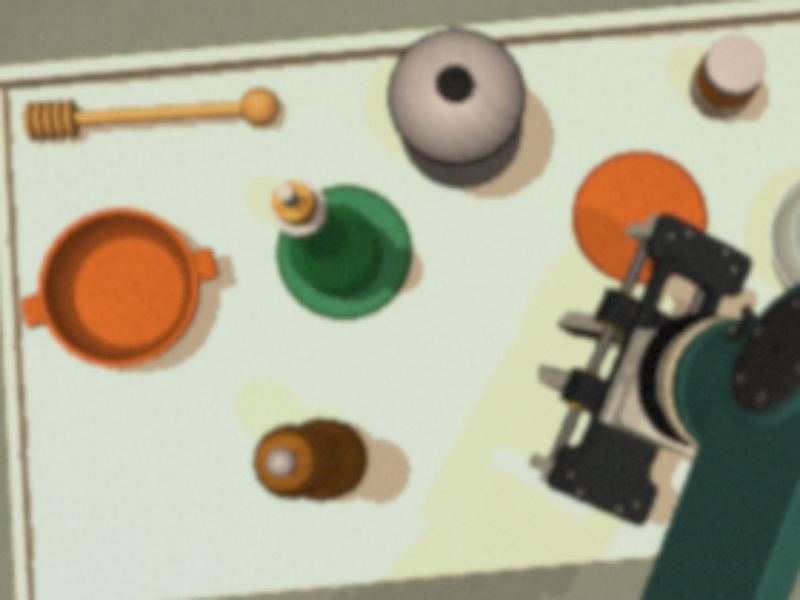

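The bottle's foot lies wholly inside the green tile, which is centred at (344,252), and everything else is in place. Now I'll lift off and swing to about -82°, to reverse the lean for the mill.

```bash
python3 -c "
from bench import telemetry
from h import *
o=telemetry.get_obs();R,p=tool(o)
z=R[:,2]*.1992
want(o,np.array([.50,-.17,.50])+z);want(o,np.array([.10,-.70,.50])+z)
print('out dir in tool',R.T@[np.cos(-1.44),np.sin(-1.44),0],'up',R.T@[0,0,1])"
```

```text
units [ 1.1  -0.35 -5.56]
units [-10.74  -3.36 -10.77]
out dir in tool [-0.77661085  0.52126038 -0.35378411] up [ 0.40629843 -0.01475069 -0.91362137]
```

Request:
apply_moves:
  moves:
    - [[0.2,0,-1.1,0,0.7],[0.4,-0.1,-2.2,0,0.7],[0.7,-0.2,-3.4,0,0.7],[0.9,-0.3,-4.5,0,0.7],[1.1,-0.35,-5.5,0,0.7],[0,-0.6,-6,0,0.7],[-1.1,-0.9,-6.5,0,0.7],[-2.2,-1.2,-7,0,0.7],[-3.3,-1.5,-7.5,0,0.7],[-4.4,-1.7,-8,0,0.7]]

```text
time: 18.62
tool_pos: [0.3168, -0.4174, 0.5015]
ee_rot: [-3.127, -0.418, 1.151]
wrist_force: [1.2, -0.5, 0.0]
width: 0.0282
finger_force: 0.0
```

Request:
apply_moves:
  moves:
    - [[-1.1,-0.3,-0.5,0,0.7],[-2.2,-0.6,-1,0,0.7],[-3.3,-0.9,-1.5,0,0.7],[-4.4,-1.2,-1.9,0,0.7],[-5.5,-1.5,-2.4,0,0.7],[-6.3,-1.7,-2.8,0,0.7],[-7.2,-1.1,-3.2,0,0.7],[-8.1,-0.5,-3.6,0,0.7],[-9,0.1,-4,0,0.7],[-9.9,0.7,-4.4,0,0.7]]

```text
time: 19.88
tool_pos: [0.1112, -0.766, 0.455]
ee_rot: [3.134, -0.389, 1.151]
wrist_force: [-1.0, 0.1, 0.4]
width: 0.0279
finger_force: 0.0
```

```bash
python3 -c "
from bench import telemetry
from h import *
o=telemetry.get_obs();R,p=info(o)
print('out dir in tool',R.T@[np.cos(-1.44),np.sin(-1.44),0],'up',R.T@[0,0,1])"
```

```text
t 19.88 tcp [ 0.1112 -0.766   0.455 ] tip [ 0.1433 -0.6977  0.2707] tilt 22.3 az 64.8 xaz 66.0 q [-1.53  0.82  0.27  0.25  2.38 -0.96] F [-1.   0.1  0.4] w 0.028
out dir in tool [-0.78877582  0.52542251 -0.31900454] up [ 0.3789567   0.00705922 -0.92538748]
```

Request:
apply_moves:
  moves:
    - [[-0.7,0.55,-0.6,0,0.7],[-1.4,1.1,-1.2,0,0.7],[-2.1,1.65,-1.8,0,0.7]]

```text
time: 20.25
tool_pos: [0.1125, -0.7769, 0.4432]
ee_rot: [3.11, -0.359, 1.149]
wrist_force: [0.1, 0.6, 0.3]
width: 0.0282
finger_force: 0.0
```

Request:
apply_moves:
  moves:
    - [[-0.9,0.6,-0.4,0,0.7],[-1.8,1.2,-0.8,0,0.7],[-2.7,1.8,-1.2,0,0.7]]

```text
time: 20.62
tool_pos: [0.1137, -0.7984, 0.4095]
ee_rot: [3.086, -0.33, 1.147]
wrist_force: [-0.5, -0.5, 0.3]
width: 0.0282
finger_force: 0.0
```

Request:
apply_moves:
  moves:
    - [[-0.9,0.6,-0.5,0,0.7],[-1.8,1.2,-1,0,0.7],[-2.7,1.8,-1.5,0,0.7]]

```text
time: 21.0
tool_pos: [0.1114, -0.8125, 0.3913]
ee_rot: [3.062, -0.298, 1.145]
wrist_force: [-0.6, 0.7, -0.2]
width: 0.0284
finger_force: 0.0
```

Request:
apply_moves:
  moves:
    - [[-0.9,0.6,-0.4,0,0.7],[-1.8,1.2,-0.8,0,0.7],[-2.7,1.8,-1.2,0,0.7]]

```text
time: 21.38
tool_pos: [0.1107, -0.8272, 0.371]
ee_rot: [3.036, -0.265, 1.142]
wrist_force: [0.7, 0.0, 0.4]
width: 0.0284
finger_force: 0.0
```

```bash
python3 -c "
from bench import telemetry
from h import *
o=telemetry.get_obs();R,p=info(o)
print('out dir in tool',R.T@[np.cos(-1.44),np.sin(-1.44),0],'up',R.T@[0,0,1])"
```

```text
t 21.38 tcp [ 0.1107 -0.8272  0.371 ] tip [ 0.1513 -0.7888  0.1798] tilt 16.3 az 43.4 xaz 65.4 q [-1.54  0.92  0.27  0.25  2.13 -0.99] F [0.7 0.  0.4] w 0.028
out dir in tool [-0.81785128  0.55135071 -0.16471696] up [ 0.26170166  0.10145527 -0.95980158]
```

Request:
apply_moves:
  moves:
    - [[-0.5,0.5,-0.9,0,0.7],[-1,1,-1.8,0,0.7],[-1.6,1.6,-2.6,0,0.7]]

```text
time: 21.75
tool_pos: [0.1072, -0.8142, 0.4152]
ee_rot: [3.008, -0.227, 1.138]
wrist_force: [-0.6, -0.3, 0.5]
width: 0.0283
finger_force: 0.0
```

Request:
apply_moves:
  moves:
    - [[-0.7,0.6,-0.6,0,0.7],[-1.4,1.2,-1.2,0,0.7],[-2.1,1.8,-1.8,0,0.7]]

```text
time: 22.12
tool_pos: [0.1088, -0.8166, 0.4216]
ee_rot: [2.984, -0.197, 1.132]
wrist_force: [0.5, -0.6, 0.1]
width: 0.0285
finger_force: 0.0
```

Request:
apply_moves:
  moves:
    - [[-0.8,0.6,-0.4,0,0.7],[-1.6,1.2,-0.8,0,0.7],[-2.4,1.8,-1.2,0,0.7]]

```text
time: 22.5
tool_pos: [0.1094, -0.8269, 0.4137]
ee_rot: [2.957, -0.163, 1.126]
wrist_force: [-1.0, 0.1, -0.5]
width: 0.0281
finger_force: 0.0
```

Request:
apply_moves:
  moves:
    - [[-0.8,0.6,-0.3,0,0.7],[-1.6,1.2,-0.6,0,0.7],[-2.4,1.8,-1,0,0.7]]

```text
time: 22.88
tool_pos: [0.1112, -0.8379, 0.405]
ee_rot: [2.93, -0.128, 1.119]
wrist_force: [0.0, -0.1, 0.1]
width: 0.028
finger_force: 0.0
```

Request:
apply_moves:
  moves:
    - [[-0.8,0.6,-0.3,0,0.7],[-1.6,1.2,-0.6,0,0.7],[-2.4,1.8,-1,0,0.7]]

```text
time: 23.25
tool_pos: [0.1115, -0.847, 0.4012]
ee_rot: [2.902, -0.091, 1.111]
wrist_force: [0.2, 1.4, -0.2]
width: 0.0284
finger_force: 0.0
```

```bash
python3 -c "
from bench import telemetry
from h import *
o=telemetry.get_obs();R,p=info(o)
print('out dir in tool',R.T@[np.cos(-1.44),np.sin(-1.44),0],'up',R.T@[0,0,1])"
```

```text
t 23.25 tcp [ 0.1115 -0.847   0.4012] tip [ 0.1618 -0.8522  0.2086] tilt 14.7 az -6.0 xaz 63.6 q [-1.55  0.88  0.27  0.27  1.94 -0.97] F [ 0.2  1.4 -0.2] w 0.028
out dir in tool [-0.82708411  0.55897145  0.05901511] up [ 0.09100637  0.23678259 -0.96729098]
```

Request:
apply_moves:
  moves:
    - [[-0.8,0.6,-0.4,0,0.7],[-1.6,1.2,-0.8,0,0.7],[-2.4,1.8,-1.2,0,0.7]]

```text
time: 23.62
tool_pos: [0.1083, -0.8513, 0.4091]
ee_rot: [2.872, -0.054, 1.101]
wrist_force: [0.2, 0.7, -0.5]
width: 0.028
finger_force: 0.0
```

Request:
apply_moves:
  moves:
    - [[-0.8,0.6,-0.2,0,0.7],[-1.6,1.2,-0.4,0,0.7],[-2.4,1.8,-0.6,0,0.7]]

```text
time: 24.0
tool_pos: [0.1103, -0.862, 0.4016]
ee_rot: [2.844, -0.019, 1.091]
wrist_force: [0.0, 0.3, -0.0]
width: 0.0284
finger_force: 0.0
```

Request:
apply_moves:
  moves:
    - [[-0.8,0.7,-0.2,0,0.7],[-1.6,1.4,-0.4,0,0.7],[-2.4,2.1,-0.6,0,0.7]]

```text
time: 24.38
tool_pos: [0.1187, -0.8696, 0.4004]
ee_rot: [2.815, 0.017, 1.08]
wrist_force: [-0.6, -0.2, -0.2]
width: 0.0284
finger_force: 0.0
```

Request:
apply_moves:
  moves:
    - [[-0.8,0.7,-0.2,0,0.7],[-1.6,1.4,-0.4,0,0.7],[-2.4,2.1,-0.6,0,0.7]]

```text
time: 24.75
tool_pos: [0.1248, -0.8757, 0.4038]
ee_rot: [2.783, 0.054, 1.066]
wrist_force: [-0.6, 0.1, -0.1]
width: 0.0284
finger_force: 0.0
```

Request:
apply_moves:
  moves:
    - [[-0.8,0.7,-0.1,0,0.7],[-1.6,1.4,-0.2,0,0.7],[-2.4,2.1,-0.3,0,0.7]]

```text
time: 25.12
tool_pos: [0.1321, -0.8838, 0.4017]
ee_rot: [2.752, 0.088, 1.053]
wrist_force: [0.3, 0.2, -0.5]
width: 0.0281
finger_force: 0.0
```

Request:
apply_moves:
  moves:
    - [[-0.8,0.7,-0.1,0,0.7],[-1.6,1.4,-0.2,0,0.7],[-2.4,2.1,-0.3,0,0.7]]

```text
time: 25.5
tool_pos: [0.1372, -0.8902, 0.4045]
ee_rot: [2.719, 0.124, 1.037]
wrist_force: [-0.3, -0.3, -0.1]
width: 0.0284
finger_force: 0.0
```

Request:
apply_moves:
  moves:
    - [[-0.8,0.7,0,0,0.7],[-1.6,1.4,0,0,0.7],[-2.4,2.1,0,0,0.7]]

```text
time: 25.88
tool_pos: [0.1437, -0.8988, 0.4021]
ee_rot: [2.686, 0.158, 1.021]
wrist_force: [0.5, 0.2, -0.3]
width: 0.0281
finger_force: 0.0
```

```bash
python3 -c "
from bench import telemetry
from h import *
o=telemetry.get_obs();R,p=info(o)
m=np.array([.4951,.1103]);g=np.array([.663,-.1045]);d=g-m;d/=np.linalg.norm(d);print(np.degrees(np.arctan2(d[1],d[0])))
for w in ([.25,-.5,.3],[.30,.10,.33],[*(m-d*.085),.33]): want(o,w)"
```

```text
t 25.88 tcp [ 0.1437 -0.8988  0.4021] tip [ 0.2037 -0.9685  0.2254] tilt 27.5 az -49.3 xaz 58.5 q [-1.52  0.89  0.27  0.29  1.58 -0.95] F [ 0.5  0.2 -0.3] w 0.028
-51.98677684029324
units [ 8.13 -2.45 -4.33]
units [18.66 -6.31 -8.76]
units [21.44 -4.66 -8.44]
```

The tilt is now 27° at azimuth -49°, which suits the mill. I'll turn the tool so its flat face leads and bring it round behind the mill.

Request:
apply_moves:
  moves:
    - [[1.1,-0.2,-0.4,-0.7,0.7],[2.2,-0.5,-0.9,-1.4,0.7],[3.3,-0.7,-1.3,-2.1,0.7],[4.4,-1,-1.7,-2.8,0.7],[5.5,-1.2,-2.1,-3.5,0.7],[6.6,-1.4,-2.6,-4.2,0.7],[7.7,-1.7,-3,-4.9,0.7],[8.8,-1.9,-3.5,-5.6,0.7],[9.9,-2.2,-3.9,-6.3,0.7],[10.9,-2.4,-4.3,-7,0.7]]

```text
time: 27.12
tool_pos: [0.2635, -0.3129, 0.4551]
ee_rot: [-3.141, 0.482, 2.283]
wrist_force: [1.1, 0.6, 0.3]
width: 0.0282
finger_force: 0.0
```

```bash
python3 -c "
from bench import telemetry
from h import *
o=telemetry.get_obs();R,p=info(o)
m=np.array([.4951,.1103]);g=np.array([.663,-.1045]);d=g-m;d/=np.linalg.norm(d)
want(o,[*(m-d*.085),.33])"
```

```text
t 27.12 tcp [ 0.2635 -0.3129  0.4551] tip [ 0.3237 -0.3829  0.2786] tilt 27.6 az -49.3 xaz 130.8 q [-1.04 -0.4   1.73  0.09  1.34 -1.75] F [1.1 0.6 0.3] w 0.028
units [ 5.66  9.12 -4.13]
```

Request:
apply_moves:
  moves:
    - [[0.4,0.7,-0.8,0.1,0.7],[0.9,1.5,-1.4,0.25,0.7],[1.5,2.5,-1.9,0.25,0.7],[2.1,3.5,-2.3,0.25,0.7],[2.7,4.5,-2.7,0.25,0.7],[3.4,5.5,-3,0.25,0.7],[4,6.5,-3.3,0.25,0.7],[4.6,7.5,-3.6,0.25,0.7],[5.2,8.4,-3.9,0.25,0.7],[5.7,9.1,-4.1,0.25,0.7]]

```text
time: 28.38
tool_pos: [0.3827, 0.247, 0.505]
ee_rot: [3.118, 0.48, 2.232]
wrist_force: [-0.0, -1.0, 0.8]
width: 0.0284
finger_force: 0.0
```

```bash
python3 -c "
from bench import telemetry
from h import *
o=telemetry.get_obs();R,p=info(o)
m=np.array([.4951,.1103]);g=np.array([.663,-.1045]);d=g-m;d/=np.linalg.norm(d)
want(o,[*(m-d*.085),.036])"
```

```text
t 28.38 tcp [0.3827 0.247  0.505 ] tip [0.4429 0.1773 0.3284] tilt 27.6 az -49.2 xaz 127.9 q [ 0.6  -0.14  1.43 -0.49  1.77 -0.18] F [-0.  -1.   0.8] w 0.028
units [ 2.7  -0.13  5.18]
```

Request:
apply_moves:
  moves:
    - [[0.5,0,1,0,0.7],[1.1,-0.1,2.1,0,0.7],[1.6,-0.1,3.1,0,0.7],[2.1,-0.1,4.1,0,0.7],[2.5,-0.13,4.8,0,0.7],[2.7,-0.13,5.18,0,0.7],[2.7,-0.13,5.18,0,0.7]]

```text
time: 29.25
tool_pos: [0.3819, 0.2439, 0.2111]
ee_rot: [3.123, 0.48, 2.232]
wrist_force: [0.1, -0.5, -0.5]
width: 0.028
finger_force: 0.0
```

```bash
python3 -c "
from bench import telemetry
from h import *
o=telemetry.get_obs();R,p=info(o)
m=np.array([.4951,.1103]);g=np.array([.661,-.105]);d=g-m;d/=np.linalg.norm(d)
want(o,[*(m-d*.032),.037]);want(o,[*(g-d*.032),.04])
print(R.T@[*d,0])"
```

```text
t 29.25 tcp [0.3819 0.2439 0.2111] tip [0.4413 0.1736 0.0345] tilt 27.5 az -49.8 xaz 127.9 q [ 0.6   0.01  1.89 -0.51  1.23  0.1 ] F [ 0.1 -0.5 -0.5] w 0.028
units [-0.93  0.07  0.43]
units [-5.78 -0.    2.88]
[-0.88701578 -0.01340065  0.46154461]
```

Request:
apply_moves:
  moves:
    - [[-0.25,0.02,0.1,0,0.7],[-0.5,0.05,0.22,0,0.7],[-0.7,0.07,0.32,0,0.7],[-0.82,0.07,0.38,0,0.7],[-0.94,0.07,0.44,0,0.7],[-1.06,0.07,0.5,0,0.7],[-1.18,0.07,0.56,0,0.7],[-1.32,0.07,0.63,0,0.7],[-1.48,0.06,0.71,0,0.7],[-1.65,0.06,0.8,0,0.7]]

```text
time: 30.5
tool_pos: [0.4421, 0.1738, 0.2153]
ee_rot: [3.119, 0.48, 2.23]
wrist_force: [-1.1, 1.8, 1.0]
width: 0.0281
finger_force: 1.1
```

```bash
python3 -c "
from bench import telemetry
from h import *
o=telemetry.get_obs();R,p=info(o)
m=np.array([.4951,.1103]);g=np.array([.661,-.105]);d=g-m;d/=np.linalg.norm(d)
want(o,[*(g-d*.032),.04])
s=look((5,120,20),(18,255,110),60)
tip=p+R[:,2]*.1992
print(proj(s,np.array([*(tip[:2]+d*.032),.235])),proj(s,np.array([*(tip[:2]+d*.032),.05])))
cv2.imwrite('pics/d1.png',cv2.resize(s['image'][100:310,200:480],(800,600))[...,::-1])"
```

```text
t 30.5 tcp [0.4421 0.1738 0.2153] tip [0.5021 0.1039 0.0387] tilt 27.6 az -49.4 xaz 127.8 q [ 0.4   0.02  1.87 -0.5   1.15 -0.08] F [-1.1  1.8  1. ] w 0.028
units [-4.1 -0.1  2.1]
[  20   13  210   65 7598] [139.7  49.4]
[70 14 61  1 61] [100.  14.]
[384 123  19  15  88] [391.1 132.7]
[156 176  28  47 240] [164.  195.1]
[251 233  35  28 440] [273.7 247.7]
(np.float64(260.36493001060325), np.float64(244.21020559041813)) (np.float64(271.27908411827815), np.float64(246.58881996362948))
```

The mill's mask matches the prediction: the foot is at (272,247) against a predicted (271,247), with the head above it. So it's sliding upright, and I'll keep pushing.

Request:
apply_moves:
  moves:
    - [[-0.12,0,0.06,0,0.7],[-0.3,-0.01,0.15,0,0.7],[-0.5,-0.01,0.26,0,0.7],[-0.7,-0.02,0.36,0,0.7],[-0.9,-0.02,0.46,0,0.7],[-1.1,-0.03,0.56,0,0.7],[-1.3,-0.03,0.66,0,0.7],[-1.5,-0.04,0.77,0,0.7],[-1.65,-0.04,0.85,0,0.7],[-1.75,-0.04,0.9,0,0.7]]

```text
time: 31.8
tool_pos: [0.5018, 0.0955, 0.2161]
ee_rot: [3.118, 0.48, 2.23]
wrist_force: [-0.8, 1.5, -0.3]
width: 0.0283
finger_force: 0.9
```

```bash
cat > chk.py <<'E'
from bench import telemetry
from h import *
o=telemetry.get_obs();R,p=info(o)
m=np.array([.4951,.1103]);g=np.array([.661,-.105]);d=g-m;d/=np.linalg.norm(d)
want(o,[*(g-d*.032),.04])
s=look((5,120,20),(18,255,110),60)
tip=p+R[:,2]*.1992
print(proj(s,np.array([*(tip[:2]+d*.032),.235])),proj(s,np.array([*(tip[:2]+d*.032),.05])))
E
python3 chk.py
```

```text
t 31.8 tcp [0.5018 0.0955 0.2161] tip [0.5619 0.0256 0.0395] tilt 27.6 az -49.3 xaz 127.8 q [ 0.2   0.07  1.81 -0.48  1.06 -0.27] F [-0.8  1.5 -0.3] w 0.028
units [-2.35 -0.06  1.21]
[  22   14  208   64 7451] [139.7  49.8]
[384 124  19  14  84] [390.9 132.8]
[156 176  26  46 190] [163.3 194.8]
[298 199  28  31 386] [312.3 218.7]
(np.float64(310.42349248896176), np.float64(205.37888263886495)) (np.float64(311.7364914760219), np.float64(215.12320849946417))
```

Request:
apply_moves:
  moves:
    - [[-0.12,0,0.06,0,0.7],[-0.32,-0.01,0.16,0,0.7],[-0.55,-0.01,0.28,0,0.7],[-0.8,-0.02,0.41,0,0.7],[-1.05,-0.03,0.54,0,0.7],[-1.3,-0.03,0.67,0,0.7],[-1.55,-0.04,0.8,0,0.7],[-1.8,-0.05,0.92,0,0.7],[-2.0,-0.05,1.02,0,0.7],[-2.1,-0.05,1.08,0,0.7]]

```text
time: 33.1
tool_pos: [0.5733, 0.0013, 0.2167]
ee_rot: [3.118, 0.481, 2.23]
wrist_force: [-1.0, 1.8, -0.5]
width: 0.0277
finger_force: 1.1
```

```bash
python3 chk.py
```

```text
t 33.1 tcp [0.5733 0.0013 0.2167] tip [ 0.6334 -0.0687  0.0401] tilt 27.6 az -49.3 xaz 127.7 q [-0.    0.18  1.69 -0.43  0.99 -0.48] F [-1.   1.8 -0.5] w 0.028
units [-0.24 -0.01  0.13]
[  22   14  208   64 7408] [139.7  49.9]
[384 124  19  14  84] [391.1 132.9]
[342 158  37  36 648] [359.6 179.2]
[156 177  23  45 157] [162.8 194.8]
(np.float64(369.54330706872895), np.float64(159.83638757684759)) (np.float64(359.7039467502876), np.float64(178.07523958857664))
```

Request:
apply_moves:
  moves:
    - [[-0.08,0,0.04,0,0.7],[-0.17,0,0.09,0,0.7],[-0.26,-0.01,0.14,0,0.7],[-0.26,-0.01,0.14,0,0.7],[0,0,0,0,0.7],[0.4,0,-0.22,0,0.7],[1,0.02,-0.53,0,0.7],[1.8,0.04,-0.95,0,0.7],[2.6,0.06,-1.36,0,0.7],[2.6,0.06,-1.36,0,0.7]]

```text
time: 34.4
tool_pos: [0.4816, 0.1214, 0.2167]
ee_rot: [3.119, 0.48, 2.236]
wrist_force: [-0.9, -0.1, 0.1]
width: 0.0282
finger_force: 0.0
```

```bash
python3 -c "
from bench import telemetry,snapshot
from h import *
o=telemetry.get_obs();R,p=info(o)
tip=p+R[:,2]*.1992; want(o,[tip[0]-.05,tip[1]+.06,.33])
s=snapshot('top');t=snapshot('scene')
a=cv2.resize(s['image'][100:300,220:440],(440,400));b=cv2.resize(t['image'][100:320,210:410],(360,400))
cv2.imwrite('pics/e.png',np.hstack([a,b])[...,::-1])"
```

```text
t 34.4 tcp [0.4816 0.1214 0.2167] tip [0.5419 0.0518 0.0401] tilt 27.5 az -49.1 xaz 128.1 q [ 0.26  0.05  1.84 -0.49  1.09 -0.22] F [-0.9 -0.1  0.1] w 0.028
units [-1.29  0.09 -5.86]
```

View pics/e.png

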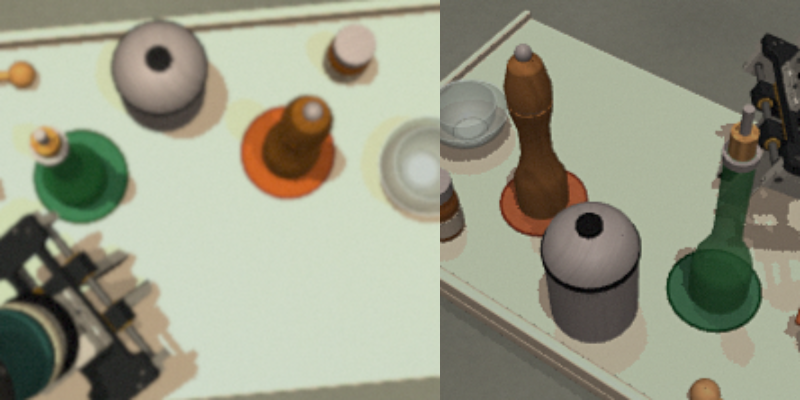

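Both objects are upright with each whole foot on its own tile: the mill at (288,150) and the bottle at (80,175) in the left crop. Everything else is in place. I'll back away from the bottle first, then rise.

```bash
python3 -c "
from bench import telemetry
from h import *
o=telemetry.get_obs();R,p=tool(o)
tip=p+R[:,2]*.1992; want(o,[tip[0]-.08,tip[1],tip[2]+.005]);want(o,[tip[0]-.10,tip[1],.30])"
```

```text
units [ 0.82 -1.25 -0.57]
units [-1.31 -1.45 -5.2 ]
```

Request:
apply_moves:
  moves:
    - [[0.25,-0.4,-0.18,0,0.7],[0.55,-0.85,-0.38,0,0.7],[0.82,-1.25,-0.57,0,0.7],[0.4,-1.3,-1.5,0,0.7],[-0.1,-1.35,-2.5,0,0.7],[-0.6,-1.4,-3.6,0,0.7],[-1,-1.4,-4.6,0,0.7],[-1.3,-1.45,-5.2,0,0.7],[-1.3,-1.45,-5.2,0,0.7],[-1.3,-1.45,-5.2,0,0.7]]

```text
time: 35.75
tool_pos: [0.3843, 0.119, 0.4744]
ee_rot: [3.12, 0.48, 2.23]
wrist_force: [0.3, 0.4, -0.2]
width: 0.028
finger_force: 0.0
```

```bash
python3 - <<'E'
from bench import telemetry,ticket
from h import *
import pickle
info(telemetry.get_obs())
d=pickle.load(open('s0.pkl','rb'))
s=look((55,80,20),(95,255,255)); 
df=cv2.absdiff(s['image'],d['top']['image']).max(2)
for n,(u,v) in dict(can=(300,130),jar=(395,126),caz=(182,201),bowl=(434,184),dip=(200,140)).items(): print(n,df[v-15:v+15,u-15:u+15].mean().round(1))
E
```

```text
t 35.75 tcp [0.3843 0.119  0.4744] tip [0.4439 0.049  0.2978] tilt 27.5 az -49.6 xaz 127.8 q [ 0.32 -0.3   1.62 -0.44  1.62 -0.41] F [ 0.3  0.4 -0.2] w 0.028
[ 238  166   45   45 1459] [261.5 189.4]
[ 106  353  106   47 3198] [167.4 381. ]
can 6.9
jar 7.6
caz 8.1
bowl 7.7
dip 8.5
```

The bystanders haven't moved: the picture differences there are only camera noise. The bottle is also unchanged since I released it, and the arm is clear, so I'm handing in.

```bash
python3 -c "
from bench import ticket
print(ticket.close_job())"
```

```text
the job is handed in; nothing more can be done
None
```

I handed in the job at about 36 s: the mill stands upright on the terracotta tile, the bottle stands upright on the green tile, and nothing else moved.

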